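Load the test bar and arm the heater

ROBOT

A 6-joint arm with a two-finger parallel gripper is mounted at the origin on the work surface. World frame = base frame: x ahead of the robot, y to its left, z up, the work surface at z = 0. Lengths are in mm, angles in rad, forces in N, time in s.
With the tool pointing down it reaches from about 325 to 900 mm from the base axis. Payload 6.1 kg.
Tool frame: the origin (TCP) lies midway between the tips of the shut fingers; the grasp point (between the pads) lies 19 mm behind it (r.pinch_z is the distance from the TCP to the grasp point, in mm); z points along the fingers, x is the direction in which the jaws open and shut, and the axes are right-handed (so a half turn about z gives the same grasp; the last joint's range is limited). The gripper opens to 87 mm and grips with 3 to 60 N. Pads are 19 mm wide; open, the fingers measure 117 mm over their backs; the gripper's body (75 mm by 190 mm) begins 51 mm behind the grasp point.
Start: joints at [-1.335, 0.22, 1.526, -0, 1.395, -0.126], TCP at [221.216, -584.533, 222.538] pointing down, gripper open.
Joint ranges: [-2.98, 2.98], [-0.91, 2.08], [0.09, 2.57], [-1.24, 4.39], [0.2, 2.65], [-2.68, 2.68]. Speed limits (rad/s): [2.57, 2.57, 3.01, 3.14, 3.14, 3.14].

INTERFACE

Orientations are given as a rotation vector (axis times angle).
In Python, from station import r, optics gives the robot as it stands.
- The arm moves only by the tool jog_arm, never from a script. Its argument "targets" is a list of rows, each an object with "xyz": the shift along the tool's x, y, z in m, a list of three; "rot": the turn, a rotation vector about the tool's x, y, z in rad, a list of three; "claw": the opening, from -1 (shut) to 1 (fully open). In form: [{"xyz": [x, y, z], "rot": [rx, ry, rz], "claw": claw}, ...]. A call has 1 to 12 rows; each row is the pose to reach, as a shift and turn from the pose commanded when the call began, along the tool's axes at that moment; what a row does not reach only later rows make up. A row lasts 1/8 s, in which the tool goes at most 62.5 mm and 10.7 degrees, less where a joint would pass 70% of its speed; a pose out of reach is approached as far as the arm can. A call with a gripper value outside its range is refused whole. The fingers move at their own pace and stop on an object; "newtons" is the grip in N (left out, the last holds). Time passes only in rows, so rows that repeat a pose let the fingers close. It gives the time, the measured TCP pose, the force and the opening at its end, in the units of the state.
- r.sense(): the state, without advancing time (a new reading comes with each control period).
- optics.grab_frame(name): name is "scene" or "top" or "wrist"; returns the picture (420x560x3 uint8, blue, green, red); there is no depth.
- optics.camera_info(name): a dict with "intrinsics" (3x3 intrinsics, pixels), "rvec" (rotation vector, rad) and "tvec" (3), from world to camera coordinates, as OpenCV has them. Camera axes: x right, y down, z forward; pixel columns grow to the right and rows downward; lengths in mm; the calibration is good to about 2 mm. A picture is of the moment at which its call begins: read the wrist's pose just before it. camera_info takes no time and is no camera call; for the wrist camera it gives the pose at the moment of the call.
- r.close_job(): hands the job in, once; it reports no verdict.
The state is a dict: "time": time; "joints": joint angles; "dq": joint speeds; "joint_torque": joint torques, N m; "tcp_pos": TCP position; "tcp_rot": TCP orientation; "contact_force": force on the tool from outside, world axes, zero at the start; "torque": the same for the moment, N m; "grip_width": opening from 0.0 (shut) to 1.0 (fully open).
Only numpy, scipy, OpenCV 4.12 (cv2) and the standard library are available. Lean on these libraries where they do the work, as an engineer would, in place of code of your own. Each camera call takes 0.05 s, during which the arm holds its last target. There are 200 camera calls.

TASK

Lay the white test bar in the two V saddles of the heat-conduction rig with its row of brass wells pointing straight up and one end butted gently against the copper face of the heater, and let go of it. Then arm the heater: lift the red sprung guard on the supply box, push the toggle beneath it over to the rear, and let the guard drop shut. The bar is round: do not drop it or let it roll away, and leave everything else on the bench where it is.

Things in the scene. Friction and masses are not known exactly. Their poses are not given: they have to be found in the camera images.
- bar: round test bar, 150 mm long, about 0.5 kg: white cylinder 54 mm in diameter, 114 mm long, between two aluminium flanges 64 mm in diameter, 18 mm long, on which it rolls freely (0.56 mm per degree). Origin at its centre; x along the axis; z radially out through the red line with five flush brass wells. Ends alike. Starts level on a fixed flat 2 mm mat, 170 x 250 mm, wells 70 to 180 degrees off up
- seat (a point): rig, fixed: where the loaded bar's centre belongs, 80 mm above the bench; x along the bar to the heater, z up. Two 90 degree V saddles, each 16 mm long, 66 mm either side, carry the flanges; the bar slides in them along x. Their flanks reach 39 mm to each side, 10 mm below the axis; between them free down to the base, 68 mm below. A fan, 32 mm taller than this point, starts 144 mm away at -x
- heater: heater of the rig, fixed, at the +x end; origin on the bench right below the seat, axes as the seat's. Its rigid flat round copper face (68 mm in diameter, centred on the bar's axis) stands 75 mm from the origin at +x; the block behind it is 94 mm wide and 126 mm high (its terminals 136 mm)
- panel (a point): heater supply box, fixed: point on its flat top, 84 mm above the bench, below the middle of the red guard, at the toggle's foot. x to the rear of the box, y along the guard's hinge, z up. The box is 190 mm wide; its front face stands 36 mm from here at -x. With the guard up, a finger can come at the toggle from the front and above
- guard_lip (a point): middle of the front lower edge of the red guard's lifting lip: a tab 44 mm wide, 4 mm thick, standing out 18 mm from the guard's front wall, its underside 16 mm above the box top when shut. It overhangs the box's front face, so that a finger tilted forward gets beneath it from the front. Moves with the guard
- guard_hinge (a point): point on the guard's hinge axis (along y of the panel), at the rear of the guard, 34 mm behind the panel point and 6 mm above the box top. The guard is a red hood 76 mm wide (68 inside) and 70 mm long, its top 68 mm above the box top, walled all round, open beneath; the lip's edge is 89 mm from the hinge
- guard (a joint): angle of the guard, rad: 0 shut, 1.75 fully up and back. A spring and its weight shut it from any angle once it is let go (0.07 N m when shut, 0.13 N m at 1.5 rad: 1 to 1.5 N at the lip); it may rest on the finger that works the toggle
- toggle_tip (a point): tip of the steel bat toggle, 55 mm from its pivot, which lies 2 mm above the box top at the panel point; 13 mm thick near the tip; leans to the front when off
- toggle (a joint): angle of the toggle, rad: 0 off (leaning 17 degrees to the front), 0.6 on (17 degrees to the rear). It is stiff and stays where it is left, so push it right over to its stop; takes about 1 N at the tip
- comb: bystander: black probe comb with five steel pins, 115 x 150 mm, 18 mm high, lying on the bench; origin underneath
- meter: bystander: yellow multimeter, 85 x 165 x 35 mm, lying on the bench; origin underneath
- tape: bystander: roll of paper tape, 96 mm in diameter, 24 mm high; origin underneath
- driver: bystander: screwdriver, 190 mm long, lying on the bench
- tub: bystander: clear plastic tub, 130 x 160 x 110 mm, blue clips; origin underneath
- cup: bystander: white mug, 72 mm in diameter, 85 mm high; origin underneath
- spare: bystander: copper bar, 49 mm in diameter, 150 mm long, in a wooden rack; origin at its centre
Things that resemble listed ones, but are neither listed nor needed, are in the scene too. Leave any turquoise look-alike of the bar alone.

How it is judged (in metres and radians):
On the way, in this order (a step that is already met when the one before it is completed fails the run):
1. the bar lies in the saddles, wells up, butted against the heater, let go (x of bar in the frame of seat between -0.0025 and 0.0025 m and y of bar in the frame of seat between -0.003 and 0.003 m and z of bar in the frame of seat between -0.003 and 0.003 m and angle between the x axis of bar and the x axis of seat, either way round below 0.04 rad and angle between bar's own z axis and vertical below 0.2 rad and contact force between the fingers and bar below 0.05 N and linear speed of bar below 0.02 m/s), for 0.3 s.
2. the guard is lifted (value of joint guard above 0.6 rad), for 0.1 s.
3. the toggle is pushed over to on under the lifted guard (value of joint toggle above 0.52 rad and value of joint guard above 0.3 rad), for 0.1 s.
At the end, for the whole second after the job is handed in: the bar rests untouched in both saddles, its centre within 2.5 mm of the seat along the axis and 3 mm across and in height, in line within 0.04 rad, wells within 0.2 rad of straight up; the toggle is on (over 0.52 rad) and the guard is shut (under 0.06 rad) (all of step 1 and value of joint toggle above 0.52 rad and value of joint guard below 0.06 rad).
It fails at once if the bar is dropped or runs away (over 0.5 m/s out of the hand) (linear speed of bar above 0.5 m/s and contact force between the fingers and bar below 0.05 N).
It fails at once if the bar is rammed into the heater (over 60 N) (contact force between bar and heater above 60 N).
It fails at once if something else on the bench is shifted by more than 25 mm (distance of any of comb, meter, tape, driver, tub, cup, spare from where it was at the start of the episode above 0.025 m).
It also fails if it takes over 64 s, if anything falls off the work surface, if the arm or the gripper's body presses on something with over 40 N, if the wrist force passes 120 N, or if a joint passes its speed limit or range.

## Working session

There is one attempt and no reset: what is moved stays moved. The work goes in short steps, Python scripts to look and compute and a tool call to move; the robot and the scene stay as the last step left them, time stands still between calls to the robot, and variables do not carry over. Pictures are saved under pics/ and viewed, about 8 in all and at most 12, crops included, and the job is handed in when it is done.

Besides the shell and the picture viewer there is one more tool, called after ">>>" as name([rows], argument=value, ...), one row to a line, values as JSON. jog_arm: Moves the arm, as the interface text tells. Its arguments: {"type":"object","properties":{"targets":{"type":"array"},"newtons":{"type":"number"}},"required":["targets"]}

```bash
mkdir -p pics; ls; python3 - <<'E'
from station import r, optics
import cv2,numpy as np
ims=[]
for n in("scene","top","wrist"):
    im=optics.grab_frame(n); cv2.imwrite(f"pics/{n}0.png",im); ims.append(im)
    c=optics.camera_info(n); R=cv2.Rodrigues(np.array(c["rvec"],float))[0]
    print(n,np.array(c["intrinsics"]).round(1).tolist(),(-R.T@np.array(c["tvec"],float).ravel()).round(1), R.round(2).tolist())
print(r.sense())
E
```

```text
pics
scene [[445.8, 0.0, 275.5], [0.0, 445.8, 205.1], [0.0, 0.0, 1.0]] [1371.1 -891.4 1079.5] [[0.72, 0.7, 0.02], [0.45, -0.44, -0.78], [-0.53, 0.57, -0.62]]
top [[461.3, 0.0, 276.2], [0.0, 461.3, 205.0], [0.0, 0.0, 1.0]] [ 412.     1.9 1758.6] [[-0.01, -1.0, -0.01], [-1.0, 0.01, -0.08], [0.08, 0.01, -1.0]]
wrist [[298.6, 0.0, 280.2], [0.0, 298.6, 209.2], [0.0, 0.0, 1.0]] [ 282.6 -561.3  385.1] [[0.35, -0.94, -0.0], [-0.91, -0.34, 0.24], [-0.23, -0.08, -0.97]]
{'time': 0.15, 'joints': array([-1.33509804e+00,  2.21067139e-01,  1.52733063e+00, -2.72544116e-05,
        1.39471953e+00, -1.26135452e-01]), 'dq': array([ 0.00107497, -0.00015133, -0.00420509, -0.00079271, -0.00045642,
       -0.00197292]), 'joint_torque': array([-5.40242963e-04, -4.95192254e+01, -3.87880576e+01,  7.00364099e-02,
        5.31085033e-02, -7.63893695e-05]), 'tcp_pos': array([ 221.09805204, -584.07433968,  221.68419235]), 'tcp_rot': array([-2.58407617e+00,  1.78490482e+00,  1.81118759e-03]), 'contact_force': array([0.78322502, 0.71127531, 0.78296892]), 'torque': array([-0.02669092, -0.01378958,  0.00506036]), 'grip_width': 1.0014414676486263}
```

View pics/top0.png

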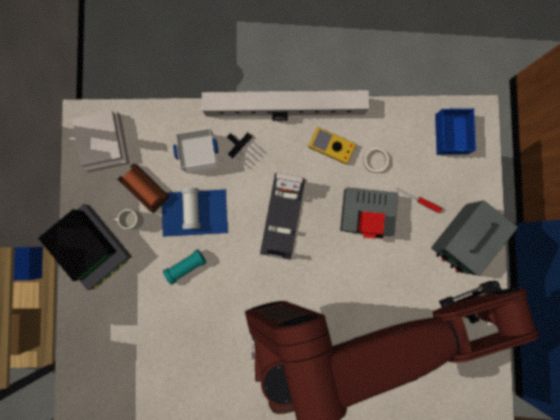

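View pics/scene0.png

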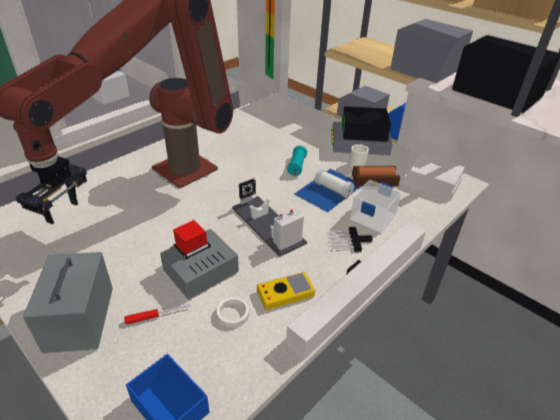

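```bash
cat > h.py <<'E'
from station import r, optics
import cv2, numpy as np
from scipy.spatial.transform import Rotation as Ro
def cam(n):
    c=optics.camera_info(n); R=cv2.Rodrigues(np.array(c["rvec"],float))[0]
    return np.array(c["intrinsics"],float),R,-R.T@np.array(c["tvec"],float).ravel()
def ray(C,px):
    K,R,o=C; d=R.T@np.linalg.inv(K)@np.r_[px,1.]; return o,d/np.linalg.norm(d)
def onz(C,px,z):
    o,d=ray(C,px); return o+d*(z-o[2])/d[2]
def proj(C,P):
    K,R,o=C; q=K@R@(np.asarray(P,float)-o); return q[:2]/q[2]
def tri(Cs,pxs):
    A=np.zeros((3,3));b=np.zeros(3)
    for C,p in zip(Cs,pxs):
        o,d=ray(C,p); M=np.eye(3)-np.outer(d,d); A+=M;b+=M@o
    return np.linalg.solve(A,b)
def big(m):
    c=max(cv2.findContours(m.astype(np.uint8)*255,cv2.RETR_EXTERNAL,cv2.CHAIN_APPROX_NONE)[0],key=cv2.contourArea); return c
def tool(world_d):  # world vector (mm) -> tool axes (m)
    return (Ro.from_rotvec(r.sense()["tcp_rot"]).inv().apply(world_d)/1000).round(4)
E
python3 - <<'E'
from h import *
print([a for a in dir(r) if a[0]!='_'])
T=cam("top"); im=cv2.imread("pics/top0.png"); hsv=cv2.cvtColor(im,cv2.COLOR_BGR2HSV)
for n,p,z in[("bar",(191,209),34),("mat",(163,235),2),("mat2",(227,192),2),("heat",(289,184),126),("fan",(278,250),112),("guard",(372,223),152),("spare",(144,187),50)]: print(n,onz(T,p,z).round())
def crop(im,x,y,w,h,s): return cv2.resize(im[y:y+h,x:x+w],None,fx=s,fy=s,interpolation=cv2.INTER_CUBIC)
s=cv2.imread("pics/scene0.png")
a=np.hstack([crop(im,155,180,80,60,5),crop(s,295,155,80,60,5)])
b=np.hstack([crop(im,250,165,80,100,4)[:, :300],crop(s,225,175,100,80,5)[:400],])if 0 else np.hstack([crop(im,250,165,160,100,2.5),crop(s,155,175,160,100,2.5)])
cv2.imwrite("pics/c1.png",np.vstack([a,b]))
E
```

```text
['PlanningError', 'close_job', 'pinch_z', 'sense']
bar [536. 336.  34.]
mat [440. 449.   2.]
mat2 [602. 205.   2.]
heat [615. -31. 126.]
fan [381.  11. 112.]
guard [ 473. -317.  152.]
spare [619. 510.  50.]
```

View pics/c1.png

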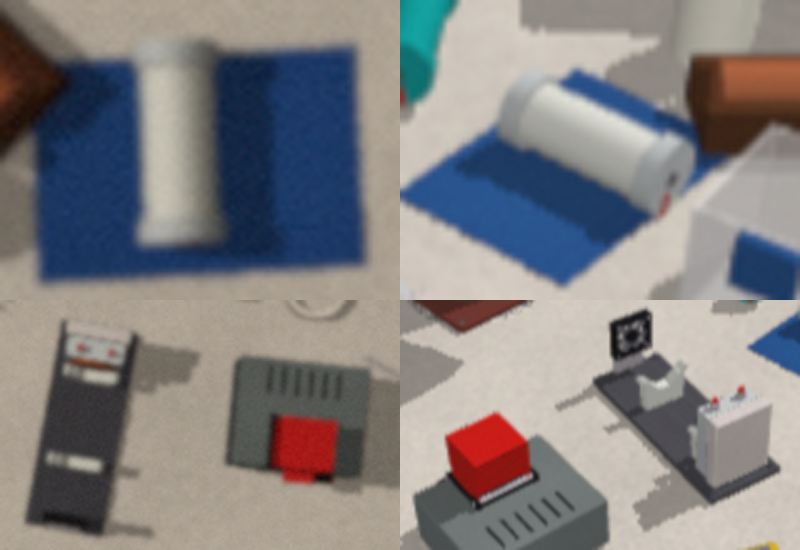

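```bash
python3 - <<'E'
from h import *
T=cam("top");S=cam("scene"); im=cv2.imread("pics/top0.png"); s=cv2.imread("pics/scene0.png")
hsv=cv2.cvtColor(im,cv2.COLOR_BGR2HSV)
sub=np.zeros(im.shape[:2],bool); sub[185:232,172:204]=1
m=sub&(hsv[...,1]<60)&(hsv[...,2]>95)
m=cv2.morphologyEx(m.astype(np.uint8),cv2.MORPH_OPEN,np.ones((3,3)))
c=big(m); rc=cv2.minAreaRect(c); b=cv2.boxPoints(rc); print(rc)
P=np.array([onz(T,p,34) for p in b]); print(P.round(0).tolist())
M=P.mean(0); e=sorted([(np.linalg.norm(P[1]-P[0]),P[1]-P[0]),(np.linalg.norm(P[2]-P[1]),P[2]-P[1])],key=lambda t:t[0])
d=e[1][1]; d=d/np.linalg.norm(d)*np.sign(d[0]); print("bar",M,"len",e[1][0],"w",e[0][0],"dir",d, np.degrees(np.arctan2(d[1],d[0])))
# end mark on end plane
for nm,q in (("mark",(348,195.6)),("hole",(349,191))):
    o,v=ray(S,q); E=M+75*d; t=((E-o)@d)/(v@d); X=o+v*t; print(nm,(X-E).round(1))
hs=cv2.cvtColor(s,cv2.COLOR_BGR2HSV); red=((hs[...,0]<10)|(hs[...,0]>170))&(hs[...,1]>90)
ys,xs=np.nonzero(red[175:205,330:362]); print(list(zip(xs+330,ys+175)))
E
```

```text
((187.5, 206.5), (43.0, 31.0), 90.0)
[[628.0, 409.0, 34.0], [626.0, 292.0, 34.0], [464.0, 291.0, 34.0], [466.0, 407.0, 34.0]]
bar [545.99544884 349.66205285  34.        ] len 161.9219878530103 w 117.06781208794284 dir [ 0.9999952  0.003099  -0.       ] 0.1775600829795799
mark [  0.1 -19.2 -18.5]
hole [  0.1 -17.1   3.2]
[(np.int64(354), np.int64(179)), (np.int64(355), np.int64(182)), (np.int64(356), np.int64(184)), (np.int64(357), np.int64(184)), (np.int64(348), np.int64(194))]
```

>>> jog_arm([
  {"xyz": [0,0,-0.06],"rot": [0,0,0],"claw": 1},
  {"xyz": [-0.04,-0.03,-0.12],"rot": [0,0,-0.1],"claw": 1},
  {"xyz": [-0.681,-0.556,-0.13],"rot": [0,0,-2.75],"claw": 1},
  {"xyz": [-0.681,-0.556,-0.13],"rot": [0,0,-2.75],"claw": 1},
  {"xyz": [-0.681,-0.556,-0.13],"rot": [0,0,-2.75],"claw": 1},
  {"xyz": [-0.681,-0.556,-0.13],"rot": [0,0,-2.75],"claw": 1},
  {"xyz": [-0.681,-0.556,-0.13],"rot": [0,0,-2.75],"claw": 1},
  {"xyz": [-0.681,-0.556,-0.13],"rot": [0,0,-2.75],"claw": 1},
  {"xyz": [-0.681,-0.556,-0.13],"rot": [0,0,-2.75],"claw": 1},
  {"xyz": [-0.681,-0.556,-0.13],"rot": [0,0,-2.75],"claw": 1},
  {"xyz": [-0.681,-0.556,-0.13],"rot": [0,0,-2.75],"claw": 1},
  {"xyz": [-0.681,-0.556,-0.13],"rot": [0,0,-2.75],"claw": 1},
])

```text
time: 1.65
tcp_pos: [431.9, 48.1, 347.1]
tcp_rot: [2.91, 1.183, 0.001]
contact_force: [1.3, -0.5, 1.3]
grip_width: 0.999
```

```bash
python3 - <<'E'
from h import *
C=cam("wrist"); im=optics.grab_frame("wrist"); cv2.imwrite("pics/w1.png",im); np.savez("pics/w1",K=C[0],R=C[1],o=C[2])
s=r.sense(); R=Ro.from_rotvec(s["tcp_rot"]); h=np.degrees(np.arctan2(*R.apply([1,0,0])[[1,0]]))
print(s["tcp_pos"],h, tool(np.array([490,270,340])-s["tcp_pos"]), "rz",-np.radians(90-h))
E
```

```text
[432.8108746   55.30797362 347.00410703] 45.07879655381439 [ 0.1924 -0.1111  0.0082] rz -0.7840229040941623
```

View pics/w1.png

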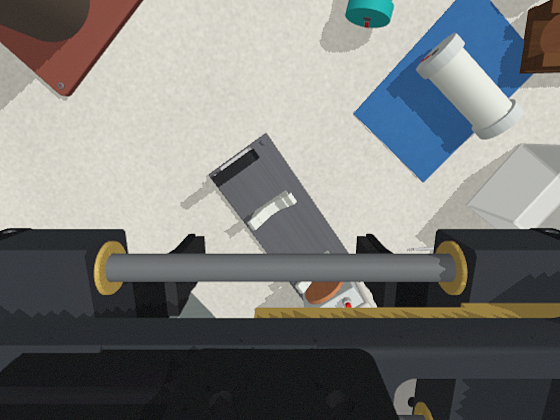

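```bash
python3 - <<'E'
import cv2,numpy as np
im=cv2.imread("pics/w1.png")
a=cv2.resize(im[25:145,405:530],None,fx=4.8,fy=4.8,interpolation=cv2.INTER_CUBIC)
cv2.imwrite("pics/c2.png",a)
E
```

```text
(no output)
```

View pics/c2.png

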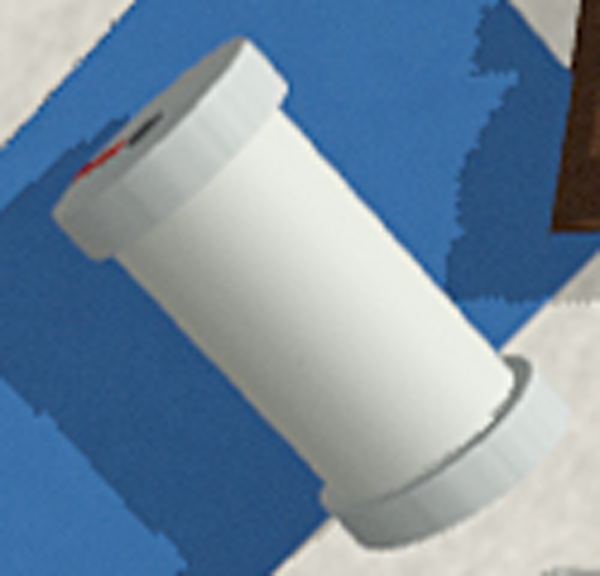

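>>> jog_arm([
  {"xyz": [0.04,-0.02,0.0],"rot": [0,0,-0.18],"claw": 1},
  {"xyz": [0.275,-0.215,0.04],"rot": [0,0,-0.784],"claw": 1},
  {"xyz": [0.275,-0.215,0.04],"rot": [0,0,-0.784],"claw": 1},
  {"xyz": [0.275,-0.215,0.04],"rot": [0,0,-0.784],"claw": 1},
  {"xyz": [0.275,-0.215,0.04],"rot": [0,0,-0.784],"claw": 1},
  {"xyz": [0.275,-0.215,0.04],"rot": [0,0,-0.784],"claw": 1},
  {"xyz": [0.275,-0.215,0.04],"rot": [0,0,-0.784],"claw": 1},
  {"xyz": [0.275,-0.215,0.04],"rot": [0,0,-0.784],"claw": 1},
  {"xyz": [0.275,-0.215,0.04],"rot": [0,0,-0.784],"claw": 1},
])

```text
time: 2.82
tcp_pos: [481.3, 390.5, 307.6]
tcp_rot: [2.246, 2.196, 0.001]
contact_force: [0.2, -1.0, 0.2]
grip_width: 0.994
```

```bash
python3 - <<'E'
from h import *
z=np.load("pics/w1.npz"); C=(z["K"],z["R"],z["o"])
f=lambda u,v:(405+u/4.8,25+v/4.8)
# body edge lines (silhouette) in crop px
hole=f(145,128); mark=f(100,158)
# end face ellipse: extreme points along rim: (55,210)-(245,38) => centre about (150,124)
far=f(545,375)
P0=onz(C,f(148,126),34); print("near end centre",P0)
# far flange: top-outer rim extremes
L=onz(C,f(375,547),34); 
d=np.array([1,0.0,0]); 
for ang in (-4,-2,0,2,4):
    a=np.radians(ang); d=np.array([np.cos(a),np.sin(a),0]); w=np.array([-d[1],d[0],0])
    o,v=ray(C,mark); X=o+v*(((P0-o)@d)/(v@d))-P0
    o,v=ray(C,hole); Y=o+v*(((P0-o)@d)/(v@d))-P0
    dv=X-Y; print(ang,"mark yz",X@w,X[2],"hole",Y@w,Y[2],"angle off up toward +y",np.degrees(np.arctan2(X@w,X[2])),np.degrees(np.arctan2(dv@w,dv[2])))
s=r.sense(); print(s["tcp_pos"],tool(np.array([640,330,290])-s["tcp_pos"]))
E
```

```text
near end centre [465.73242767 336.96661524  34.        ]
-4 mark yz -6.874887342067209 -18.7298929169782 hole -0.4124904957499396 -1.1237860971753548 angle off up toward +y -159.84412243288503 -159.8441224328859
-2 mark yz -6.06396664324896 -20.40916515682403 hole -0.36267933886835263 -1.2206502709191227 angle off up toward +y -163.45227414967582 -163.45227414967655
0 mark yz -5.430082252602574 -21.735526729482558 hole -0.32395425071501904 -1.2967236863058247 angle off up toward +y -165.97318323464523 -165.97318323464611
2 mark yz -4.921608194932901 -22.812022094559836 hole -0.29302365294553634 -1.3581865480675788 angle off up toward +y -167.8252583084505 -167.82525830845108
4 mark yz -4.505226730004577 -23.705167993251678 hole -0.26778249048317004 -1.4089921113791775 angle off up toward +y -169.23912904103355 -169.23912904103395
[481.25244874 390.48821447 307.64830526] [-0.057   0.16    0.0178]
```

>>> jog_arm([
  {"xyz": [-0.057,0.16,0.018],"rot": [0,0,0],"claw": 1},
  {"xyz": [-0.057,0.16,0.018],"rot": [0,0,0],"claw": 1},
  {"xyz": [-0.057,0.16,0.018],"rot": [0,0,0],"claw": 1},
  {"xyz": [-0.057,0.16,0.018],"rot": [0,0,0],"claw": 1},
  {"xyz": [-0.057,0.16,0.018],"rot": [0,0,0],"claw": 1},
])

```text
time: 3.45
tcp_pos: [639.7, 330.3, 289.6]
tcp_rot: [-2.246, -2.196, -0.001]
contact_force: [-0.6, -0.1, 0.0]
grip_width: 1.003
```

```bash
python3 - <<'E'
from h import *
C=cam("wrist"); im=optics.grab_frame("wrist"); cv2.imwrite("pics/w2.png",im); np.savez("pics/w2",K=C[0],R=C[1],o=C[2])
print(r.sense()["tcp_pos"],C[2],proj(C,(536,336,34)))
E
```

```text
[639.24588728 331.00247897 289.99804847] [574.32949234 331.47990708 452.96184092] [282.88565242 105.42645435]
```

View pics/w2.png

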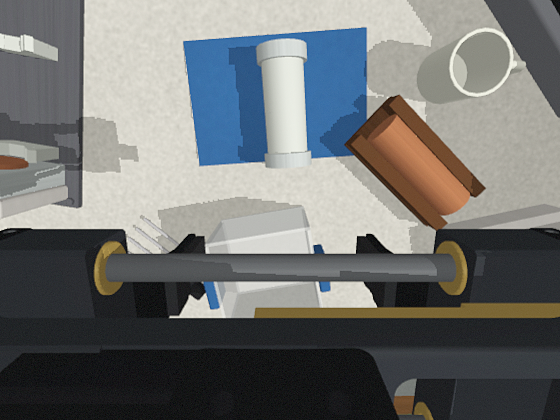

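```bash
cat >> h.py <<'E'
def barfind(C,im,roi,zc=34,rows=None,vmin=120):
    """roi u0,v0,u1,v1; returns centre, dir on plane zc from light silhouette"""
    u0,v0,u1,v1=roi; hsv=cv2.cvtColor(im,cv2.COLOR_BGR2HSV)
    m=np.zeros(im.shape[:2],np.uint8); m[v0:v1,u0:u1]=((hsv[...,1]<70)&(hsv[...,2]>vmin))[v0:v1,u0:u1]
    m=cv2.morphologyEx(m,cv2.MORPH_OPEN,np.ones((5,5))); c=big(m); m=cv2.drawContours(np.zeros_like(m),[c],-1,1,-1)
    vs=np.unique(np.nonzero(m)[0]); ed=np.array([[v,*np.nonzero(m[v])[0][[0,-1]]] for v in vs])
    return ed
E
python3 - <<'E'
from h import *
z=np.load("pics/w2.npz"); C=(z["K"],z["R"],z["o"]); im=cv2.imread("pics/w2.png")
ed=barfind(C,im,(235,25,325,180)); print(ed[::6].tolist(),ed[0],ed[-1])
b=ed[(ed[:,0]>72)&(ed[:,0]<142)]
mid=np.array([onz(C,((a+c)/2+.5,v+.5),34) for v,a,c in b]); k=np.polyfit(mid[:,0],mid[:,1],1); print("y=f(x)",k,"at536",np.polyval(k,536))
w=[np.linalg.norm(onz(C,(a,v),34)-onz(C,(c+1,v),34)) for v,a,c in b]; print("width",np.mean(w))
for v in (ed[0,0],ed[-1,0]): print(v,[onz(C,(285,v),zz).round(1) for zz in (34,66)])
for p in ((183,41),(367,28),(200,165),(365,150)): print(p,onz(C,p,2).round(0))
E
```

```text
[[38, 285, 289], [44, 259, 306], [50, 256, 306], [56, 257, 306], [62, 261, 303], [68, 261, 303], [74, 262, 303], [80, 262, 303], [86, 263, 303], [92, 263, 304], [98, 264, 304], [104, 264, 304], [110, 265, 305], [116, 265, 305], [122, 266, 305], [128, 266, 305], [134, 267, 306], [140, 267, 306], [146, 267, 306], [152, 268, 310], [158, 265, 324], [164, 235, 324], [170, 235, 324], [176, 235, 324]] [ 38 285 289] [179 235 324]
y=f(x) [4.75074785e-02 3.13106484e+02] at536 338.57049217752177
width 54.5991503356902
38 [array([455.1, 340.3,  34. ]), array([464.2, 339.6,  66. ])]
179 [array([634.5, 337. ,  34. ]), array([629.9, 336.6,  66. ])]
(183, 41) [447. 202.   2.]
(367, 28) [436. 452.   2.]
(200, 165) [615. 210.   2.]
(365, 150) [598. 457.   2.]
```

>>> jog_arm([
  {"xyz": [0.003,-0.055,0.0],"rot": [0,0,-0.04],"claw": 1},
  {"xyz": [0.005,-0.101,0.01],"rot": [0,0,-0.07],"claw": 1},
  {"xyz": [0.005,-0.101,0.06],"rot": [0,0,-0.07],"claw": 1},
  {"xyz": [0.005,-0.101,0.11],"rot": [0,0,-0.07],"claw": 1},
  {"xyz": [0.005,-0.101,0.16],"rot": [0,0,-0.07],"claw": 1},
  {"xyz": [0.005,-0.101,0.2],"rot": [0,0,-0.07],"claw": 1},
  {"xyz": [0.005,-0.101,0.2],"rot": [0,0,-0.07],"claw": 1},
])

```text
time: 4.38
tcp_pos: [535.1, 337.8, 86.0]
tcp_rot: [-2.163, -2.275, 0.01]
contact_force: [-1.2, 0.1, -0.2]
grip_width: 0.998
```

```bash
python3 - <<'E'
from h import *
s=r.sense(); R=Ro.from_rotvec(s["tcp_rot"]); print(s["tcp_pos"],R.as_matrix().round(4).tolist(),s["contact_force"]); print(tool(np.array([538.5,338.7,22])-s["tcp_pos"]))
E
```

```text
[535.14673916 337.76954972  86.04893365] [[-0.0505, 0.9987, -0.0061], [0.9987, 0.0505, -0.0027], [-0.0024, -0.0062, -1.0]] [-1.1928992   0.12546907 -0.16971583]
[0.0009 0.0038 0.064 ]
```

>>> jog_arm([
  {"xyz": [0.001,0.004,0.03],"rot": [0,0,0],"claw": 1},
  {"xyz": [0.001,0.004,0.064],"rot": [0,0,0],"claw": 1},
  {"xyz": [0.001,0.004,0.064],"rot": [0,0,0],"claw": 0.6},
  {"xyz": [0.001,0.004,0.064],"rot": [0,0,0],"claw": 0.38},
  {"xyz": [0.001,0.004,0.064],"rot": [0,0,0],"claw": 0.38},
], newtons=5)

```text
time: 5.0
tcp_pos: [544.4, 340.5, 27.9]
tcp_rot: [2.165, 2.274, 0.006]
contact_force: [-0.2, -0.2, -0.2]
grip_width: 0.75
```

>>> jog_arm([
  {"xyz": [-0.004,0,0],"rot": [0,0,0],"claw": 0.38},
  {"xyz": [-0.012,0,0],"rot": [0,0,0],"claw": 0.38},
  {"xyz": [-0.022,0,0],"rot": [0,0,0],"claw": 0.38},
  {"xyz": [-0.034,0,0],"rot": [0,0,0],"claw": 0.38},
  {"xyz": [-0.047,0,0],"rot": [0,0,0],"claw": 0.38},
  {"xyz": [-0.06,0,0],"rot": [0,0,0],"claw": 0.38},
  {"xyz": [-0.073,0,0],"rot": [0,0,0],"claw": 0.38},
  {"xyz": [-0.085,0,0],"rot": [0,0,0],"claw": 0.38},
  {"xyz": [-0.095,0,0],"rot": [0,0,0],"claw": 0.38},
  {"xyz": [-0.102,0,0],"rot": [0,0,0],"claw": 0.38},
  {"xyz": [-0.107,0,0],"rot": [0,0,0],"claw": 0.38},
  {"xyz": [-0.109,0,0],"rot": [0,0,0],"claw": 0.38},
])

```text
time: 6.5
tcp_pos: [548.1, 230.5, 24.9]
tcp_rot: [2.166, 2.275, -0.0]
contact_force: [-0.5, 0.0, -0.5]
grip_width: 0.69
```

>>> jog_arm([
  {"xyz": [0,0,0],"rot": [0,0,0],"claw": 0.3},
  {"xyz": [0,0,0],"rot": [0,0,0],"claw": 0.25},
  {"xyz": [0,0,0],"rot": [0,0,0],"claw": 0.2},
  {"xyz": [0,0,0],"rot": [0,0,0],"claw": 0.2},
], newtons=4)

```text
time: 7.0
tcp_pos: [548.1, 231.0, 24.9]
tcp_rot: [-2.166, -2.275, -0.0]
contact_force: [-0.6, 0.1, 0.6]
grip_width: 0.62
```

```bash
python3 - <<'E'
from h import *
s=r.sense(); print(s["tcp_pos"],s["grip_width"],Ro.from_rotvec(s["tcp_rot"]).as_matrix().round(3).tolist())
for n in("top","scene","wrist"):
    cv2.imwrite(f"pics/{n}3.png",optics.grab_frame(n))
T,S,W=cam("top"),cam("scene"),cam("wrist"); P=(543,232,50)
print([proj(c,P).round() for c in(T,S,W)])
def crop(n,C,h): 
    u,v=proj(C,P).astype(int); im=cv2.imread(f"pics/{n}3.png"); u=np.clip(u,h,560-h); v=np.clip(v,h,420-h); return cv2.resize(im[v-h:v+h,u-h:u+h],(400,400),interpolation=cv2.INTER_CUBIC)
cv2.imwrite("pics/c3.png",np.hstack([crop("scene",S,40),crop("wrist",W,150)]))
E
```

```text
[548.06238224 230.97298501  24.90477157] 0.619768559416143 [[-0.049, 0.999, -0.0], [0.999, 0.049, 0.0], [0.0, 0.0, -1.0]]
[array([218., 207.]), array([318., 191.]), array([283., 260.])]
```

View pics/c3.png

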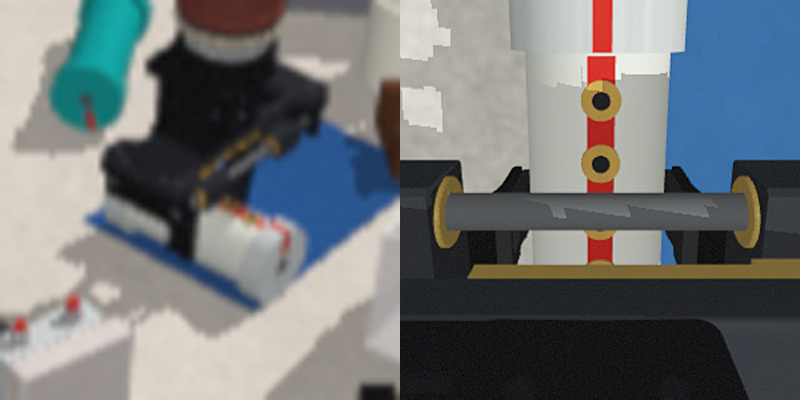

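>>> jog_arm([
  {"xyz": [0,0,0],"rot": [0,0,0],"claw": 0},
  {"xyz": [0,0,0],"rot": [0,0,0],"claw": 0},
  {"xyz": [0,0,-0.03],"rot": [0,0,0],"claw": 0},
  {"xyz": [0,0,-0.07],"rot": [0,0,0],"claw": 0},
  {"xyz": [0,0,-0.11],"rot": [0,0,0],"claw": 0},
  {"xyz": [0,0,-0.15],"rot": [0,0,0],"claw": 0},
  {"xyz": [-0.03,0.03,-0.19],"rot": [0,0,0],"claw": 0},
  {"xyz": [-0.06,0.06,-0.235],"rot": [0,0,0],"claw": 0},
  {"xyz": [-0.085,0.08,-0.235],"rot": [0,0,0],"claw": 0},
  {"xyz": [-0.095,0.088,-0.235],"rot": [0,0,0],"claw": 0},
  {"xyz": [-0.095,0.088,-0.235],"rot": [0,0,0],"claw": 0},
], newtons=25)

```text
time: 8.52
tcp_pos: [639.9, 139.4, 257.8]
tcp_rot: [-2.166, -2.272, 0.004]
contact_force: [-0.4, 1.1, -4.8]
grip_width: 0.617
```

```bash
python3 - <<'E'
from h import *
s=r.sense(); print(s["tcp_pos"],s["grip_width"],s["contact_force"])
C=cam("wrist"); im=optics.grab_frame("wrist"); cv2.imwrite("pics/w4.png",im); np.savez("pics/w4",K=C[0],R=C[1],o=C[2])
a=cv2.resize(im[0:240,60:360],None,fx=2.5,fy=2.5,interpolation=cv2.INTER_CUBIC); cv2.imwrite("pics/c4.png",a); print(C[2])
E
```

```text
[639.85879313 139.43253275 257.81026755] 0.616902240352769 [-0.42959351  1.11325401 -4.82282146]
[575.21058411 136.15874596 421.45217491]
```

View pics/c4.png

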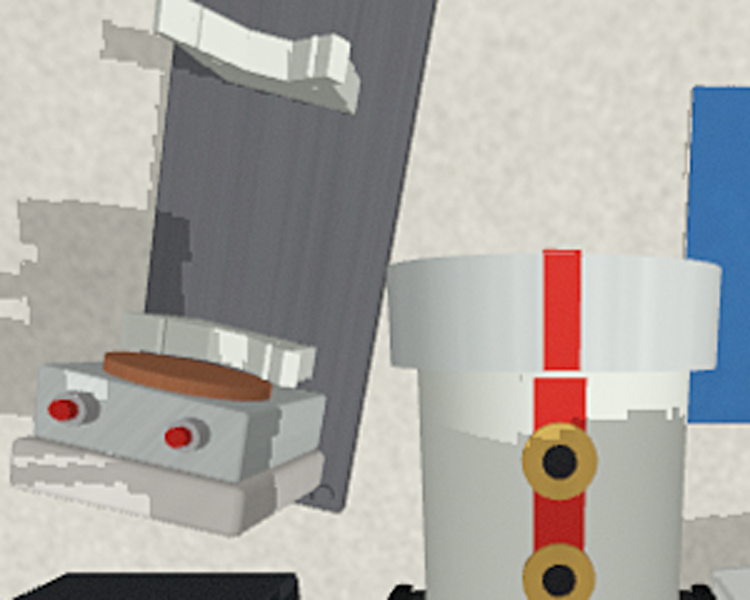

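```bash
python3 - <<'E'
from h import *
z=np.load("pics/w4.npz"); C=(z["K"],z["R"],z["o"]); 
f=lambda u,v:(60+u/2.5,v/2.5)
L,Rr=onz(C,f(104,357),80),onz(C,f(271,394),80); print("disc ends",L,Rr,np.linalg.norm(L-Rr),"mid",(L+Rr)/2, "normal yaw deg",np.degrees(np.arctan2(-(L-Rr)[0],(L-Rr)[1])), )
im=cv2.imread("pics/w4.png").astype(int)
# plate edges: dark gray-blue plate vs light bench
g=cv2.cvtColor(cv2.imread("pics/w4.png"),cv2.COLOR_BGR2GRAY)
E=[]
for v in list(range(4,100,4))+list(range(100,196,4)):
    row=g[v].astype(int); u=int(60+(437-(437-345)/512*v*2.5)/2.5)
    seg=row[u-8:u+9]; k=np.argmax(np.abs(np.diff(cv2.GaussianBlur(seg.astype(np.float32).reshape(1,-1),(3,1),0).ravel()))); E.append(onz(C,(u-8+k+1,v+.5),12))
E=np.array(E); 
for _ in range(3):
    k=np.polyfit(E[:,0],E[:,1],1); res=E[:,1]-np.polyval(k,E[:,0]); E=E[np.abs(res)<max(1.,2*res.std())]
print("right edge y=",k,res.std(),len(E),"yaw",np.degrees(np.arctan(k[0])))
ax=np.array([np.cos(np.arctan(k[0])),np.sin(np.arctan(k[0])),0])
for nm,p,zz in(("-x saddle R corner a",(315,35),70),("-x sad R b",(350,42),70),("-x L",(160,5),70),("-x L2",(203,12),70),("+x L",(130,315),70),("+x L2",(165,320),70),("+xR",(315,348),70),("+xR2",(280,345),70),("plate corner",(345,512),12),("plate L",(146,310),12),("plateL2",(176,50),12),("heaterTL",(40,363),126),("heaterTR",(325,396),126)):
    P=onz(C,f(*p),zz); print(nm,P.round(1),"perp dist from R edge",np.round((P[1]-np.polyval(k,P[0]))*ax[0],1),"along",np.round(P@ax,1))
# top view plate
Tc=cam("top")
for p in((250+2.5*0+63/2.5,165+20/2.5),(250+138/2.5,165+37/2.5),(250+25/2.5,165+222/2.5),(250+102/2.5,165+235/2.5)): print("top",onz(Tc,p,12).round(0))
E
```

```text
disc ends [591.74880591 -62.82615869  80.        ] [604.52492767  11.0285227   80.        ] 74.95160605543245 mid [598.13686679 -25.898818    80.        ] normal yaw deg 170.18553458676848
right edge y= [ -0.1925141  154.48919349] 0.3831730868092514 47 yaw -10.89693125034704
-x saddle R corner a [455.8  31.7  70. ] perp dist from R edge -34.4 along 441.6
-x sad R b [457.7  46.3  70. ] perp dist from R edge -19.7 along 440.7
-x L [447.8 -32.2  70. ] perp dist from R edge -98.6 along 445.8
-x L2 [449.5 -14.5  70. ] perp dist from R edge -81.0 along 444.2
+x L [572.9 -55.1  70. ] perp dist from R edge -97.5 along 573.0
+x L2 [574.4 -39.4  70. ] perp dist from R edge -81.8 along 571.5
+xR [583.5  28.4  70. ] perp dist from R edge -13.6 along 567.6
+xR2 [582.9  12.4  70. ] perp dist from R edge -29.3 along 570.1
plate corner [674.1  25.   12. ] perp dist from R edge 0.3 along 657.2
plate L [569.6 -78.   12. ] perp dist from R edge -120.7 along 574.1
plateL2 [445.9 -53.6  12. ] perp dist from R edge -120.0 along 448.0
heaterTL [593. -61. 126.] perp dist from R edge -99.5 along 593.8
heaterTR [600.3  49.  126. ] perp dist from R edge 9.9 along 580.3
top [672.  19.  12.]
top [645. -95.  12.]
top [366.  79.  12.]
top [345. -36.  12.]
```

```bash
python3 - <<'E'
from h import *
z=np.load("pics/w4.npz"); C=(z["K"],z["R"],z["o"]); f=lambda u,v:(60+u/2.5,v/2.5)
s=r.sense(); Rm=Ro.from_rotvec(s["tcp_rot"]).as_matrix(); tp=s["tcp_pos"]
E=onz(C,f(562,249),tp[2]+9+32); print("end rel tcp in tool y",(E-tp)@Rm[:,1], "x",(E-tp)@Rm[:,0])
off=(E-tp)@Rm[:,1]+75; print("bar centre off tool y",off)
ax=np.array([.98197,-.18905,0]); seat=np.array([522.2,-6.6,80])
h=np.degrees(np.arctan2(Rm[1,0],Rm[0,0])); print("heading",h,"rz",-np.radians(79.1-h))
for gap,az in((12,190),(12,110)):
    tgt=seat-gap*ax-off*ax; tgt[2]=az-9
    print(tgt,tool(tgt-tp))
E
```

```text
end rel tcp in tool y -78.39557933783688 x 0.7211254768188354
bar centre off tool y -3.395579337836878
heading 92.79935294816751 rz 0.23909881433831523
[513.75071704  -4.97333427 181.        ] [-0.139  -0.1324  0.0774]
[513.75071704  -4.97333427 101.        ] [-0.1391 -0.1321  0.1574]
```

>>> jog_arm([
  {"xyz": [-0.035,-0.033,0.01],"rot": [0,0,0.06],"claw": 0},
  {"xyz": [-0.07,-0.066,0.02],"rot": [0,0,0.12],"claw": 0},
  {"xyz": [-0.105,-0.099,0.03],"rot": [0,0,0.18],"claw": 0},
  {"xyz": [-0.13,-0.124,0.04],"rot": [0,0,0.23],"claw": 0},
  {"xyz": [-0.139,-0.132,0.06],"rot": [0,0,0.239],"claw": 0},
  {"xyz": [-0.139,-0.132,0.08],"rot": [0,0,0.239],"claw": 0},
  {"xyz": [-0.139,-0.132,0.1],"rot": [0,0,0.239],"claw": 0},
  {"xyz": [-0.139,-0.132,0.11],"rot": [0,0,0.239],"claw": 0},
  {"xyz": [-0.139,-0.132,0.11],"rot": [0,0,0.239],"claw": 0},
])

```text
time: 9.7
tcp_pos: [514.7, -4.3, 149.1]
tcp_rot: [-2.42, -2.001, 0.002]
contact_force: [0.4, 1.1, -3.8]
grip_width: 0.616
```

```bash
python3 - <<'E'
from h import *
s=r.sense(); print(s["tcp_pos"],s["contact_force"],Ro.from_rotvec(s["tcp_rot"]).as_matrix().round(4).tolist())
C=cam("wrist"); im=optics.grab_frame("wrist"); cv2.imwrite("pics/w5.png",im); np.savez("pics/w5",K=C[0],R=C[1],o=C[2])
S=cam("scene"); si=optics.grab_frame("scene"); cv2.imwrite("pics/s5.png",si)
u,v=proj(S,(522,-7,100)).astype(int); print(u,v)
a=cv2.resize(im[0:240,100:460],None,fx=1.5,fy=1.5,interpolation=cv2.INTER_CUBIC)
b=cv2.resize(si[v-50:v+50,u-35:u+35],(252,360),interpolation=cv2.INTER_CUBIC)
cv2.imwrite("pics/c5.png",np.hstack([a,b]))
E
```

```text
[514.69193107  -4.31910126 149.06923005] [ 0.39180958  1.14035306 -3.78103979] [[0.1877, 0.9822, -0.0021], [0.9822, -0.1877, 0.0005], [0.0001, -0.0021, -1.0]]
270 204
```

View pics/c5.png

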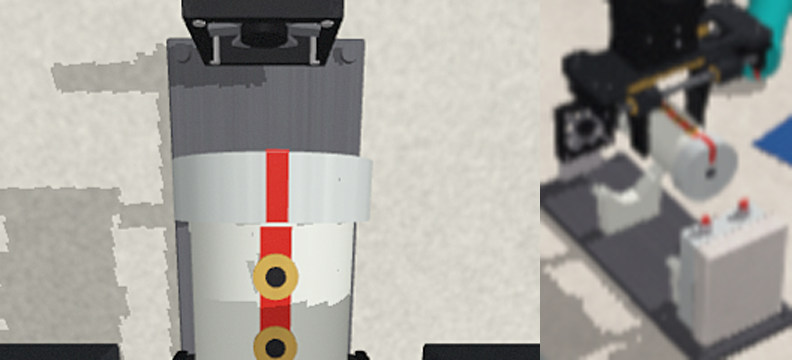

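```bash
python3 - <<'E'
from h import *
z=np.load("pics/w5.npz"); C=(z["K"],z["R"],z["o"]); im=cv2.imread("pics/w5.png")
s=r.sense(); Rm=Ro.from_rotvec(s["tcp_rot"]).as_matrix(); tp=s["tcp_pos"]
g=cv2.GaussianBlur(cv2.cvtColor(im,cv2.COLOR_BGR2GRAY),(3,3),0).astype(int)
for nm,u0,rows in(("L",100+169/1.5,range(32,96,4)),("R",100+364/1.5,range(30,96,4))):
    X=[]
    for v in rows:
        u=int(u0)-(0 if nm=="L" else 0); seg=g[v,u-7:u+8]; dd=np.diff(seg)*(-1 if nm=="L" else 1); k=np.argmax(dd); X.append(Rm.T@(onz(C,(u-7+k+1,v+.5),12)-tp))
    X=np.array(X); k=np.polyfit(X[:,1],X[:,0],1); print(nm,"tool x at y=-100:",np.polyval(k,-100),"slope",k[0],"std",(X[:,0]-np.polyval(k,X[:,1])).std(),np.median(X[:,0]))
    print(X[:,0].round(1))
for p,zz in(((100+182/1.5,3),112),((100+344/1.5,3),112)): print("fan",Rm.T@(onz(C,p,zz)-tp))
P=onz(C,(100+272/1.5,151/1.5),tp[2]+41); print("bar end",Rm.T@(P-tp))
E
```

```text
L tool x at y=-100: -62.930918245146636 slope -0.005315671674741807 std 0.2748906616072365 -62.758764206409865
[-62.8 -63.  -62.2 -62.4 -62.6 -62.8 -62.9 -63.1 -62.4 -62.6 -62.7 -62.9
 -63.1 -63.3 -62.5 -62.7]
R tool x at y=-100: 56.70543310676014 slope -0.0036037143607402836 std 0.2632427245871632 56.79275749244161
[56.6 56.8 56.9 57.1 57.3 56.5 56.7 56.9 57.  57.2 56.5 56.6 56.8 57.
 57.1 56.4 56.5]
fan [ -34.91853331 -142.70662893   38.47627174]
fan [  28.9653786  -142.74972266   38.48131648]
bar end [  0.41315412 -79.4200799  -41.07109436]
```

>>> jog_arm([
  {"xyz": [-0.003,0,0.01],"rot": [0,0,0],"claw": 0},
  {"xyz": [-0.003,0,0.03],"rot": [0,0,0],"claw": 0},
  {"xyz": [-0.003,0,0.045],"rot": [0,0,0],"claw": 0},
  {"xyz": [-0.003,0,0.06],"rot": [0,0,0],"claw": 0},
  {"xyz": [-0.003,0,0.068],"rot": [0,0,0],"claw": 0},
  {"xyz": [-0.003,0,0.07],"rot": [0,0,0],"claw": 0},
  {"xyz": [-0.003,0,0.07],"rot": [0,0,0],"claw": 0},
])

```text
time: 10.68
tcp_pos: [515.4, -8.2, 80.2]
tcp_rot: [2.422, 2.001, 0.001]
contact_force: [0.7, -0.2, -3.1]
grip_width: 0.615
```

>>> jog_arm([
  {"xyz": [0,0,0.002],"rot": [0,0,0],"claw": 0},
  {"xyz": [0,0,0.003],"rot": [0,0,0],"claw": 0},
  {"xyz": [0,0,0.003],"rot": [0,0,0],"claw": 0},
])

```text
time: 11.05
tcp_pos: [515.1, -8.1, 77.0]
tcp_rot: [2.422, 2.001, 0.0]
contact_force: [0.1, 0.3, -4.4]
grip_width: 0.616
```

>>> jog_arm([
  {"xyz": [0,0,0.001],"rot": [0,0,0],"claw": 0},
  {"xyz": [0,0,0.003],"rot": [0,0,0],"claw": 0},
  {"xyz": [0,0,0.003],"rot": [0,0,0],"claw": 0},
])

```text
time: 11.42
tcp_pos: [514.9, -8.0, 73.6]
tcp_rot: [-2.422, -2.001, 0.001]
contact_force: [-0.3, 0.9, -4.2]
grip_width: 0.613
```

>>> jog_arm([
  {"xyz": [0,0,0.001],"rot": [0,0,0],"claw": 0},
  {"xyz": [0,0,0.0015],"rot": [0,0,0],"claw": 0},
  {"xyz": [0,0,0.0015],"rot": [0,0,0],"claw": 0},
])

```text
time: 11.8
tcp_pos: [515.1, -8.1, 72.4]
tcp_rot: [-2.422, -2.001, 0.0]
contact_force: [1.1, 0.2, -3.9]
grip_width: 0.613
```

>>> jog_arm([
  {"xyz": [0,0,0.001],"rot": [0,0,0],"claw": 0},
  {"xyz": [0,0,0.0015],"rot": [0,0,0],"claw": 0},
  {"xyz": [0,0,0.0015],"rot": [0,0,0],"claw": 0},
])

```text
time: 12.18
tcp_pos: [515.2, -8.1, 71.1]
tcp_rot: [2.422, 2.001, 0.0]
contact_force: [0.3, 0.8, -3.0]
grip_width: 0.613
```

>>> jog_arm([
  {"xyz": [0,0,0.001],"rot": [0,0,0],"claw": 0},
  {"xyz": [0,0,0.001],"rot": [0,0,0],"claw": 0},
])

```text
time: 12.42
tcp_pos: [515.3, -8.1, 70.8]
tcp_rot: [2.421, 2.001, 0.0]
contact_force: [-4.0, 1.6, 5.2]
grip_width: 0.612
```

>>> jog_arm([
  {"xyz": [0,0.001,-0.0005],"rot": [0,0,0],"claw": 0},
  {"xyz": [0,0.003,-0.0005],"rot": [0,0,0],"claw": 0},
  {"xyz": [0,0.005,-0.0005],"rot": [0,0,0],"claw": 0},
  {"xyz": [0,0.005,-0.0005],"rot": [0,0,0],"claw": 0},
])

```text
time: 12.92
tcp_pos: [518.3, -8.6, 70.8]
tcp_rot: [-2.419, -2.0, 0.005]
contact_force: [-10.8, 2.2, 10.0]
grip_width: 0.618
```

>>> jog_arm([
  {"xyz": [0,0.001,0],"rot": [0,0,0],"claw": 0},
  {"xyz": [0,0.002,0],"rot": [0,0,0],"claw": 0},
  {"xyz": [0,0.002,0],"rot": [0,0,0],"claw": 0},
])

```text
time: 13.3
tcp_pos: [520.1, -9.0, 70.8]
tcp_rot: [-2.419, -2.0, 0.005]
contact_force: [-11.1, 1.8, 10.2]
grip_width: 0.613
```

>>> jog_arm([
  {"xyz": [0,0.001,-0.001],"rot": [0,0,0],"claw": 0},
  {"xyz": [0,0.002,-0.001],"rot": [0,0,0],"claw": 0},
  {"xyz": [0,0.002,-0.001],"rot": [0,0,0],"claw": 0},
])

```text
time: 13.68
tcp_pos: [524.2, -9.9, 71.2]
tcp_rot: [2.422, 2.001, 0.0]
contact_force: [-0.5, 0.1, -4.5]
grip_width: 0.612
```

>>> jog_arm([
  {"xyz": [0,0.001,0],"rot": [0,0,0],"claw": 0},
  {"xyz": [0,0.002,0],"rot": [0,0,0],"claw": 0},
  {"xyz": [0,0.002,0],"rot": [0,0,0],"claw": 0},
])

```text
time: 14.05
tcp_pos: [524.3, -10.0, 71.1]
tcp_rot: [-2.42, -1.999, 0.004]
contact_force: [-6.4, 0.2, 1.0]
grip_width: 0.614
```

>>> jog_arm([
  {"xyz": [0,0.001,-0.0003],"rot": [0,0,0],"claw": 0},
  {"xyz": [0,0.001,-0.0003],"rot": [0,0,0],"claw": 0},
  {"xyz": [0,0.001,-0.0003],"rot": [0,0,0],"claw": 0},
])

```text
time: 14.42
tcp_pos: [524.3, -10.0, 71.0]
tcp_rot: [-2.418, -1.998, 0.006]
contact_force: [-9.8, 1.4, 1.8]
grip_width: 0.612
```

```bash
python3 - <<'E'
from h import *
s=r.sense(); print(s["tcp_pos"],s["contact_force"],s["torque"])
S=cam("scene"); si=optics.grab_frame("scene"); cv2.imwrite("pics/s6.png",si)
im=optics.grab_frame("wrist"); cv2.imwrite("pics/w6.png",im); t=optics.grab_frame("top"); cv2.imwrite("pics/t6.png",t)
u,v=proj(S,(560,-7,90)).astype(int)
a=cv2.resize(im[0:240,140:420],None,fx=1.4,fy=1.4,interpolation=cv2.INTER_CUBIC)
b=cv2.resize(si[v-42:v+42,u-40:u+40],(320,336),interpolation=cv2.INTER_CUBIC)
cv2.imwrite("pics/c6.png",np.hstack([a,b]))
E
```

```text
[524.30842053  -9.95325297  71.02879576] [-9.80693673  1.41739714  1.76798487] [0.31774432 1.44764184 0.0545014 ]
```

View pics/c6.png

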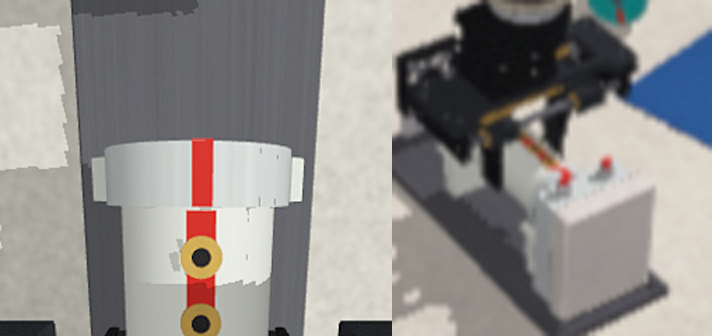

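>>> jog_arm([
  {"xyz": [0,-0.001,0],"rot": [0,0,0],"claw": 0},
  {"xyz": [0,-0.002,0],"rot": [0,0,0],"claw": 0},
  {"xyz": [0,-0.002,0.0],"rot": [0,0,0],"claw": 0},
], newtons=10)

```text
time: 14.95
tcp_pos: [524.5, -10.0, 71.3]
tcp_rot: [-2.421, -2.001, 0.001]
contact_force: [-1.6, -1.1, -4.7]
grip_width: 0.614
```

>>> jog_arm([
  {"xyz": [0,0,0],"rot": [0,0,0],"claw": 0.1},
  {"xyz": [0,0,0],"rot": [0,0,0],"claw": 0.22},
  {"xyz": [0,0,0],"rot": [0,0,0],"claw": 0.27},
  {"xyz": [0,0,0],"rot": [0,0,0],"claw": 0.35},
  {"xyz": [0,0,0],"rot": [0,0,0],"claw": 0.6},
  {"xyz": [0,0,0],"rot": [0,0,0],"claw": 0.9},
  {"xyz": [0,0,0],"rot": [0,0,0],"claw": 1},
  {"xyz": [0,0,0],"rot": [0,0,0],"claw": 1},
  {"xyz": [0,0,0],"rot": [0,0,0],"claw": 1},
], newtons=4)

```text
time: 16.08
tcp_pos: [524.9, -10.0, 71.7]
tcp_rot: [-2.422, -2.001, 0.0]
contact_force: [0.5, 0.7, 0.7]
grip_width: 0.99
```

```bash
python3 - <<'E'
from h import *
s=r.sense(); print(s["tcp_pos"],s["contact_force"],s["grip_width"])
im=optics.grab_frame("wrist"); cv2.imwrite("pics/w7.png",im)
h=cv2.cvtColor(im,cv2.COLOR_BGR2HSV); a=cv2.imread("pics/w6.png")
for n,i in(("before",a),("after",im)):
    hh=cv2.cvtColor(i,cv2.COLOR_BGR2HSV)
    for v in (110,130,140):
        red=np.nonzero(((hh[v,230:340,0]<8)|(hh[v,230:340,0]>172))&(hh[v,230:340,1]>120))[0]+230
        print(n,v,red[[0,-1]])
    g=cv2.cvtColor(i,cv2.COLOR_BGR2GRAY); print("end row",[int(np.argmax(np.diff(g[85:125,u].astype(int)))+85) for u in(230,250,265,300,320)])
    for v in(115,125): 
        d=np.diff(g[v].astype(int)); print(v,np.argsort(-d[195:230])[:2]+195, np.argsort(d[330:375])[:2]+330)
E
```

```text
[524.89972861  -9.98224584  71.68667762] [0.5051504  0.70951826 0.74719351] 0.9903670633886632
before 110 [277 291]
before 130 [277 291]
before 140 [277 291]
end row [102, 100, 99, 100, 101]
115 [205 204] [356 357]
125 [205 204] [356 355]
after 110 [278 291]
after 130 [278 291]
after 140 [278 291]
end row [101, 100, 99, 99, 100]
115 [204 205] [356 346]
125 [205 204] [355 356]
```

>>> jog_arm([
  {"xyz": [0,0,-0.02],"rot": [0,0,0],"claw": 1},
  {"xyz": [0,0,-0.07],"rot": [0,0,0],"claw": 1},
  {"xyz": [0,0,-0.13],"rot": [0,0,0],"claw": 1},
  {"xyz": [0,0,-0.19],"rot": [0,0,0],"claw": 1},
  {"xyz": [-0.03,0.04,-0.22],"rot": [0,0,0],"claw": 1},
  {"xyz": [-0.06,0.08,-0.23],"rot": [0,0,0],"claw": 0},
  {"xyz": [-0.09,0.13,-0.23],"rot": [0,0,0],"claw": -1},
  {"xyz": [-0.123,0.181,-0.23],"rot": [0,0,0],"claw": -1},
  {"xyz": [-0.123,0.181,-0.23],"rot": [0,0,0],"claw": -1},
  {"xyz": [-0.123,0.181,-0.23],"rot": [0,0,0],"claw": -1},
])

```text
time: 17.38
tcp_pos: [679.0, -164.6, 300.8]
tcp_rot: [-2.421, -1.999, 0.001]
contact_force: [-0.6, 0.2, -0.1]
grip_width: 0.514
```

```bash
python3 - <<'E'
from h import *
s=r.sense(); print(s["tcp_pos"],s["joints"],s["contact_force"])
C=cam("wrist"); im=optics.grab_frame("wrist"); cv2.imwrite("pics/w8.png",im); np.savez("pics/w8",K=C[0],R=C[1],o=C[2])
print(C[2],[proj(C,p).round() for p in((522,-8,112),(588,-20,112),(473,-317,152))])
E
```

```text
[ 678.99958463 -164.63244099  300.77843783] [-3.50793222e-01  3.65663910e-01  1.20448972e+00  3.70465979e-04
  1.57343974e+00 -1.73152455e+00] [-0.64102564  0.17446213 -0.11775065]
[ 615.15426821 -152.64643064  464.31204351] [array([399.,  19.]), array([393.,  88.]), array([77., 15.])]
```

View pics/w8.png

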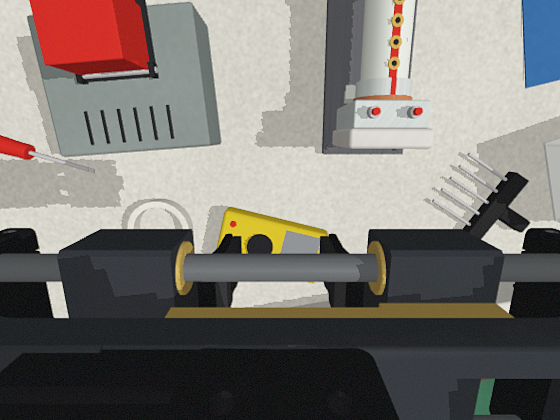

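>>> jog_arm([
  {"xyz": [-0.05,-0.028,0],"rot": [0,0,0],"claw": -1},
  {"xyz": [-0.1,-0.056,0],"rot": [0,0,0],"claw": -1},
  {"xyz": [-0.15,-0.085,0],"rot": [0,0,0],"claw": -1},
  {"xyz": [-0.189,-0.108,0],"rot": [0,0,0],"claw": -1},
  {"xyz": [-0.189,-0.108,0],"rot": [0,0,0],"claw": -1},
  {"xyz": [-0.189,-0.108,0],"rot": [0,0,0],"claw": -1},
])

```text
time: 18.18
tcp_pos: [538.0, -328.9, 303.2]
tcp_rot: [2.42, 2.001, 0.002]
contact_force: [0.9, -0.4, 0.2]
grip_width: 0.01
```

```bash
python3 - <<'E'
from h import *
s=r.sense(); print(s["tcp_pos"],s["joints"].round(3),s["grip_width"])
C=cam("wrist"); im=optics.grab_frame("wrist"); cv2.imwrite("pics/w9.png",im); np.savez("pics/w9",K=C[0],R=C[1],o=C[2])
print(C[2])
h=cv2.cvtColor(im,cv2.COLOR_BGR2HSV); m=((h[...,0]<8)|(h[...,0]>172))&(h[...,1]>140); m[230:]=0
c=big(m); print("red bbox",cv2.boundingRect(c),cv2.contourArea(c))
ap=cv2.approxPolyDP(c,3,True).reshape(-1,2); 
for p in ap: print(p,"z152",onz(C,p,152)[:2].round(1),"z102",onz(C,p,102)[:2].round(1), "V",h[p[1],p[0],2])
# widths along rows
for v in range(cv2.boundingRect(c)[1],sum(cv2.boundingRect(c)[1::2]),6):
    q=np.nonzero(m[v])[0]; print(v,q[0],q[-1],[int(h[v,int(q[0]+(q[-1]-q[0])*t),2]) for t in(.1,.3,.5,.7,.9)])
E
```

```text
[ 538.0133528  -328.91623602  303.24267797] [-6.740e-01  1.930e-01  1.408e+00  1.000e-03  1.538e+00 -2.056e+00] 0.0098942087924648
[ 473.48748502 -316.70453317  466.49948098]
red bbox (236, 88, 80, 88) 5600.0
[311  99] z152 [ 445.6 -280.5] z102 [ 441.1 -274.7] V 214
[294 100] z152 [ 443.3 -297.2] z102 [ 438.5 -294.1] V 208
[292  88] z152 [ 432.  -297.2] z102 [ 425.4 -294.1] V 222
[256  91] z152 [ 428.  -332.6] z102 [ 420.8 -335.1] V 219
[256 103] z152 [ 439.  -334.9] z102 [ 433.5 -337.8] V 208
[236 104] z152 [ 436.2 -354.7] z102 [ 430.2 -360.8] V 83
[245 175] z152 [ 507.2 -361.2] z102 [ 512.6 -368.3] V 207
[315 169] z152 [ 514.9 -287.6] z102 [ 521.4 -283. ] V 210
88 288 292 [202, 207, 211, 211, 214]
94 256 559 [217, 208, 216, 79, 164]
100 256 553 [197, 224, 215, 81, 158]
106 237 312 [215, 216, 217, 217, 216]
112 238 556 [214, 149, 215, 78, 163]
118 238 555 [215, 149, 214, 79, 162]
124 239 313 [215, 215, 215, 215, 216]
130 240 547 [217, 148, 210, 81, 155]
136 240 551 [215, 150, 216, 79, 161]
142 241 314 [215, 215, 215, 214, 214]
148 242 542 [215, 150, 214, 82, 153]
154 242 547 [214, 152, 205, 80, 163]
160 243 315 [214, 214, 215, 214, 212]
166 243 315 [214, 215, 213, 214, 213]
172 244 543 [221, 153, 208, 82, 160]
```

```bash
cat >> h.py <<'E'
PAN=np.array([477.5,-320.6,84.]); YAW=np.radians(-6.)
PX=np.array([np.cos(YAW),np.sin(YAW),0]); PY=np.array([-PX[1],PX[0],0]); UZ=np.array([0,0,1.])
def pose(x,z,th,y=0):   # tcp in panel coords, tilt th
    zt=np.sin(th)*PX-np.cos(th)*UZ; yt=np.cos(th)*PX+np.sin(th)*UZ
    return PAN+x*PX+y*PY+z*UZ, np.c_[PY,yt,zt]
def fromT(T,th): # rear tip corner -> tcp
    return T[0]-9.5*np.cos(th),T[1]-9.5*np.sin(th)
def rows(tg,base=None):
    s=r.sense(); p0,R0=(s["tcp_pos"],Ro.from_rotvec(s["tcp_rot"]).as_matrix()) if base is None else base
    for x,z,th in tg:
        p,R=pose(x,z,th); print((x,z,th),"xyz",(R0.T@(p-p0)/1000).round(4).tolist(),"rot",Ro.from_matrix(R0.T@R).as_rotvec().round(3).tolist())
def where():
    s=r.sense(); d=s["tcp_pos"]-PAN; R=Ro.from_rotvec(s["tcp_rot"]).as_matrix(); th=np.arctan2(R[:,2]@PX,-R[2,2]); T=np.array([d@PX,d[2]])+9.5*np.array([np.cos(th),np.sin(th)])
    print("panel x,y,z",np.round([d@PX,d@PY,d[2]],1),"th",round(th,3),"T",T.round(1),"F",s["contact_force"].round(1),"t",s["time"],"q",s["joints"].round(2))
E
python3 - <<'E'
from h import *
where(); rows([(-20,216,0),(-80,200,.2),(-120,150,.5),(-110,60,.7)])
E
```

```text
panel x,y,z [ 61.4  -1.6 218.9] th 0.002 T [ 70.9 218.9] F [ 0.3 -0.1 -0. ] t 18.225 q [-0.67  0.19  1.41  0.    1.54 -2.06]
(-20, 216, 0) xyz [-0.0052, -0.0812, 0.0028] rot [0.002, 0.0, -0.084]
(-80, 200, 0.2) xyz [-0.0102, -0.141, 0.0187] rot [-0.198, 0.009, -0.083]
(-120, 150, 0.5) xyz [-0.0135, -0.181, 0.0686] rot [-0.498, 0.021, -0.082]
(-110, 60, 0.7) xyz [-0.0126, -0.1712, 0.1586] rot [-0.698, 0.03, -0.08]
```

>>> jog_arm([
  {"xyz": [-0.003,-0.05,0.0],"rot": [0.0,0,-0.06],"claw": -1},
  {"xyz": [-0.006,-0.1,0.003],"rot": [-0.05,0,-0.084],"claw": -1},
  {"xyz": [-0.01,-0.141,0.019],"rot": [-0.2,0.009,-0.083],"claw": -1},
  {"xyz": [-0.012,-0.17,0.045],"rot": [-0.35,0.015,-0.083],"claw": -1},
  {"xyz": [-0.0135,-0.181,0.0686],"rot": [-0.5,0.021,-0.082],"claw": -1},
  {"xyz": [-0.0135,-0.181,0.11],"rot": [-0.6,0.025,-0.081],"claw": -1},
  {"xyz": [-0.0126,-0.171,0.1586],"rot": [-0.698,0.03,-0.08],"claw": -1},
  {"xyz": [-0.0126,-0.171,0.1586],"rot": [-0.698,0.03,-0.08],"claw": -1},
  {"xyz": [-0.0126,-0.171,0.1586],"rot": [-0.698,0.03,-0.08],"claw": -1},
])

```text
time: 19.35
tcp_pos: [417.6, -249.7, 185.2]
tcp_rot: [1.988, 1.671, 0.522]
contact_force: [0.0, -0.2, -0.5]
grip_width: 0.003
```

```bash
python3 - <<'E'
from h import *
where(); rows([(-80,0,.7),(-58,-5,.7),(-53.3,-3.1,.7)])
E
```

```text
panel x,y,z [-67.   64.3 101.2] th 0.628 T [-59.3 106.8] F [ 0.  -0.2 -0.5] t 19.35 q [-1.02 -0.57  2.41  0.57  0.92 -2.68]
(-80, 0, 0.7) xyz [-0.0631, -0.067, 0.078] rot [-0.071, 0.062, -0.047]
(-58, -5, 0.7) xyz [-0.0613, -0.0521, 0.0949] rot [-0.071, 0.062, -0.047]
(-53.3, -3.1, 0.7) xyz [-0.061, -0.0472, 0.0961] rot [-0.071, 0.062, -0.047]
```

```bash
python3 - <<'E'
from h import *
rows([(-70,150,.4),(-60,190,0.)])
E
sed -i 's/return PAN+x\*PX+y\*PY+z\*UZ, np.c_\[PY,yt,zt\]/return PAN+x*PX+y*PY+z*UZ, np.c_[-PY,-yt,zt]/' h.py
```

```text
(-70, 150, 0.4) xyz [-0.0653, 0.0294, -0.0374] rot [0.229, 0.054, -0.055]
(-60, 190, 0.0) xyz [-0.0653, 0.0611, -0.0638] rot [0.629, 0.043, -0.066]
```

>>> jog_arm([
  {"xyz": [-0.03,0.015,-0.03],"rot": [0.11,0.02,-0.03],"claw": -1},
  {"xyz": [-0.065,0.03,-0.037],"rot": [0.229,0.054,-0.055],"claw": -1},
  {"xyz": [-0.065,0.045,-0.05],"rot": [0.42,0.05,-0.06],"claw": -1},
  {"xyz": [-0.065,0.061,-0.064],"rot": [0.629,0.043,-0.066],"claw": -1},
  {"xyz": [-0.065,0.061,-0.064],"rot": [0.629,0.043,-0.066],"claw": -1},
  {"xyz": [-0.065,0.061,-0.064],"rot": [0.629,0.043,-0.066],"claw": -1},
])

```text
time: 20.1
tcp_pos: [417.2, -314.4, 272.3]
tcp_rot: [-2.335, -2.099, -0.003]
contact_force: [-0.4, -0.1, -0.6]
grip_width: 0.002
```

```bash
python3 - <<'E'
from h import *
where(); s=r.sense(); print(Ro.from_rotvec(s["tcp_rot"]).as_matrix().round(3).tolist())
E
```

```text
panel x,y,z [-6.060e+01 -1.000e-01  1.883e+02] th 0.0 T [-51.1 188.3] F [-0.4 -0.1 -0.6] t 20.1 q [-0.8  -0.06  1.73  0.    1.47 -2.26]
[[0.106, 0.994, 0.0], [0.994, -0.106, 0.003], [0.003, 0.0, -1.0]]
```

>>> jog_arm([
  {"xyz": [0,0,0],"rot": [0,0,0.18],"claw": -1},
  {"xyz": [0,0,0],"rot": [0,0,0.36],"claw": -1},
  {"xyz": [0,0,0],"rot": [0,0,0.54],"claw": -1},
  {"xyz": [0,0,0],"rot": [0,0,0.72],"claw": -1},
  {"xyz": [0,0,0],"rot": [0,0,0.9],"claw": -1},
  {"xyz": [0,0,0],"rot": [0,0,1.08],"claw": -1},
  {"xyz": [0,0,0],"rot": [0,0,1.26],"claw": -1},
  {"xyz": [0,0,0],"rot": [0,0,1.44],"claw": -1},
  {"xyz": [0,0,0],"rot": [0,0,1.62],"claw": -1},
  {"xyz": [0,0,0],"rot": [0,0,1.8],"claw": -1},
  {"xyz": [0,0,0],"rot": [0,0,1.98],"claw": -1},
  {"xyz": [0,0,0],"rot": [0,0,2.16],"claw": -1},
])

```text
time: 21.6
tcp_pos: [415.1, -314.2, 272.2]
tcp_rot: [-2.947, 1.082, 0.0]
contact_force: [0.2, -0.6, 0.7]
grip_width: 0.009
```

>>> jog_arm([
  {"xyz": [0,0,0],"rot": [0,0,0.18],"claw": -1},
  {"xyz": [0,0,0],"rot": [0,0,0.36],"claw": -1},
  {"xyz": [0,0,0],"rot": [0,0,0.54],"claw": -1},
  {"xyz": [0,0,0],"rot": [0,0,0.72],"claw": -1},
  {"xyz": [0,0,0],"rot": [0,0,0.9],"claw": -1},
  {"xyz": [0,0,0],"rot": [0,0,0.98],"claw": -1},
  {"xyz": [0,0,0],"rot": [0,0,0.98],"claw": -1},
])

```text
time: 22.48
tcp_pos: [415.3, -314.3, 272.4]
tcp_rot: [-2.099, 2.335, 0.002]
contact_force: [0.1, -0.5, -1.0]
grip_width: 0.007
```

```bash
python3 - <<'E'
from h import *
where(); rows([(-75,120,.2),(-80,60,.4),(-80,20,.55),(-72,0,.55),(-57,-2,.55)])
E
```

```text
panel x,y,z [-62.5  -0.2 188.4] th 0.0 T [-53.  188.4] F [ 0.1 -0.5 -1. ] t 22.475 q [-0.8  -0.06  1.73  0.    1.47  0.88]
(-75, 120, 0.2) xyz [-0.0, 0.0125, 0.0684] rot [0.2, 0.002, -0.002]
(-80, 60, 0.4) xyz [0.0001, 0.0176, 0.1284] rot [0.4, 0.002, -0.002]
(-80, 20, 0.55) xyz [0.0002, 0.0176, 0.1684] rot [0.55, 0.002, -0.002]
(-72, 0, 0.55) xyz [0.0002, 0.0096, 0.1884] rot [0.55, 0.002, -0.002]
(-57, -2, 0.55) xyz [0.0002, -0.0054, 0.1904] rot [0.55, 0.002, -0.002]
```

>>> jog_arm([
  {"xyz": [0,0.006,0.035],"rot": [0.1,0,0],"claw": -1},
  {"xyz": [0,0.0125,0.068],"rot": [0.2,0,0],"claw": -1},
  {"xyz": [0,0.0176,0.1],"rot": [0.3,0,0],"claw": -1},
  {"xyz": [0,0.0176,0.128],"rot": [0.4,0,0],"claw": -1},
  {"xyz": [0,0.0176,0.15],"rot": [0.5,0,0],"claw": -1},
  {"xyz": [0,0.0176,0.168],"rot": [0.55,0,0],"claw": -1},
  {"xyz": [0,0.0096,0.188],"rot": [0.55,0,0],"claw": -1},
  {"xyz": [0,0.0096,0.188],"rot": [0.55,0,0],"claw": -1},
  {"xyz": [0,0.0096,0.188],"rot": [0.55,0,0],"claw": -1},
])

```text
time: 23.6
tcp_pos: [407.0, -313.3, 85.4]
tcp_rot: [-1.817, 2.02, -0.569]
contact_force: [0.0, -0.2, -0.2]
grip_width: 0.008
```

```bash
python3 - <<'E'
from h import *
where()
H=np.array([34,6.])
def tg(phi,s,th):
    a=phi+.113; lip=H+89*np.array([-np.cos(a),np.sin(a)]); T=lip+s*np.array([np.sin(th),-np.cos(th)]); return (*np.round(fromT(T,th),1),th)
L=[tg(0,12,.55),tg(.1,13,.5),tg(.2,14,.45),tg(.3,16,.4),tg(.4,19,.33),tg(.5,22,.26),tg(.6,26,.2),tg(.7,30,.12),tg(.75,33,.1)]
rows(L)
E
```

```text
panel x,y,z [-70.9  -0.2   1.4] th 0.55 T [-62.8   6.4] F [ 0.  -0.2 -0.2] t 23.6 q [-1.12 -0.17  2.31  0.66  0.81  0.13]
(np.float64(-56.3), np.float64(0.8), 0.55) xyz [-0.0002, -0.0121, 0.0082] rot [0.0, 0.0, -0.001]
(np.float64(-55.1), np.float64(8.9), 0.5) xyz [-0.0002, -0.0174, 0.0019] rot [-0.05, 0.0, -0.001]
(np.float64(-53.1), np.float64(16.7), 0.45) xyz [-0.0002, -0.0232, -0.0037] rot [-0.1, 0.0, -0.001]
(np.float64(-50.0), np.float64(23.3), 0.4) xyz [-0.0002, -0.0293, -0.0077] rot [-0.15, 0.0, -0.001]
(np.float64(-46.4), np.float64(28.6), 0.33) xyz [-0.0002, -0.0351, -0.0103] rot [-0.22, 0.0, -0.001]
(np.float64(-42.3), np.float64(33.5), 0.26) xyz [-0.0002, -0.0411, -0.0124] rot [-0.29, 0.0, -0.001]
(np.float64(-37.5), np.float64(36.8), 0.2) xyz [-0.0002, -0.047, -0.0127] rot [-0.35, 0.0, -0.001]
(np.float64(-33.0), np.float64(39.7), 0.12) xyz [-0.0002, -0.0523, -0.0128] rot [-0.43, 0.0, -0.001]
(np.float64(-30.0), np.float64(39.8), 0.1) xyz [-0.0002, -0.0549, -0.0113] rot [-0.45, 0.0, -0.001]
```

>>> jog_arm([
  {"xyz": [0,-0.002,0.007],"rot": [0,0,0],"claw": -1},
  {"xyz": [0,-0.0085,0.0115],"rot": [0,0,0],"claw": -1},
  {"xyz": [0,-0.0121,0.0085],"rot": [0,0,0],"claw": -1},
  {"xyz": [0,-0.0174,0.002],"rot": [-0.05,0,0],"claw": -1},
  {"xyz": [0,-0.0232,-0.0037],"rot": [-0.1,0,0],"claw": -1},
  {"xyz": [0,-0.0293,-0.0077],"rot": [-0.15,0,0],"claw": -1},
  {"xyz": [0,-0.0293,-0.0077],"rot": [-0.15,0,0],"claw": -1},
])

```text
time: 24.48
tcp_pos: [429.0, -315.8, 107.8]
tcp_rot: [-1.903, 2.111, -0.429]
contact_force: [-2.4, -1.6, 0.1]
grip_width: 0.01
```

```bash
cat >> h.py <<'E'
def red(tag):
    S=cam("scene"); im=optics.grab_frame("scene"); cv2.imwrite(f"pics/s_{tag}.png",im); h=cv2.cvtColor(im,cv2.COLOR_BGR2HSV)
    m=((h[...,0]<8)|(h[...,0]>172))&(h[...,1]>150); q=np.zeros_like(m); q[190:290,140:250]=m[190:290,140:250]; c=big(q); print("red",cv2.boundingRect(c),cv2.contourArea(c))
E
python3 - <<'E'
from h import *
where(); red("g1"); 
im=cv2.imread("pics/scene0.png"); h=cv2.cvtColor(im,cv2.COLOR_BGR2HSV); m=((h[...,0]<8)|(h[...,0]>172))&(h[...,1]>150); q=np.zeros_like(m); q[190:290,140:250]=m[190:290,140:250]; print("start",cv2.boundingRect(big(q)))
S=cam("scene"); H=np.array([34,6.]); print("predicted hood pixel top per phi")
for phi in(0,.2,.3,.4,.7,1.2):
    P=[]
    for x,z in((-70,62),(0,62),(-70,-6)):
        c,s=np.cos(phi),np.sin(phi); X=x*c+z*s; Z=-x*s+z*c
        for y in(-38,38): P.append(proj(S,PAN+(34+X)*PX+y*PY+(6+Z)*UZ))
    P=np.array(P); print(phi,P.min(0).round(),P.max(0).round())
E
```

```text
panel x,y,z [-48.8  -0.3  23.8] th 0.4 T [-40.   27.5] F [-2.4 -1.6  0.1] t 24.475 q [-0.98 -0.12  2.16  0.4   0.87  0.47]
red (176, 220, 34, 35) 728.5
start (174, 221, 33, 34)
predicted hood pixel top per phi
0 [173. 219.] [206. 244.]
0.2 [175. 218.] [208. 243.]
0.3 [175. 218.] [209. 245.]
0.4 [175. 218.] [210. 246.]
0.7 [176. 220.] [213. 251.]
1.2 [179. 225.] [217. 261.]
```

```bash
python3 - <<'E'
from h import *
rows([(-46.4,28.6,.33),(-42.3,33.5,.26),(-37.5,36.8,.2),(-33,39.7,.12),(-30,39.8,.1)])
E
```

```text
(-46.4, 28.6, 0.33) xyz [0.0001, -0.0049, -0.004] rot [-0.07, 0.001, 0.0]
(-42.3, 33.5, 0.26) xyz [0.0001, -0.0106, -0.0069] rot [-0.14, 0.001, 0.0]
(-37.5, 36.8, 0.2) xyz [0.0001, -0.0163, -0.0081] rot [-0.2, 0.001, 0.0]
(-33, 39.7, 0.12) xyz [0.0001, -0.0215, -0.009] rot [-0.28, 0.001, 0.0]
(-30, 39.8, 0.1) xyz [0.0001, -0.0243, -0.0079] rot [-0.3, 0.001, 0.0]
```

>>> jog_arm([
  {"xyz": [0,-0.005,-0.004],"rot": [-0.07,0,0],"claw": -1},
  {"xyz": [0,-0.0105,-0.007],"rot": [-0.14,0,0],"claw": -1},
  {"xyz": [0,-0.0163,-0.008],"rot": [-0.2,0,0],"claw": -1},
  {"xyz": [0,-0.0215,-0.009],"rot": [-0.28,0,0],"claw": -1},
  {"xyz": [0,-0.0243,-0.008],"rot": [-0.3,0,0],"claw": -1},
  {"xyz": [0,-0.0243,-0.008],"rot": [-0.3,0,0],"claw": -1},
])

```text
time: 25.28
tcp_pos: [447.0, -316.9, 122.6]
tcp_rot: [-2.054, 2.282, -0.111]
contact_force: [-1.6, -0.3, -0.4]
grip_width: 0.004
```

```bash
python3 - <<'E'
from h import *
where(); red("g2"); rows([(-25,37,.1),(-18,36,.1),(-10,35,.1),(-4,35,.1)])
E
```

```text
panel x,y,z [-30.7   0.5  38.6] th 0.1 T [-21.2  39.6] F [-1.6 -0.3 -0.4] t 25.275 q [-0.8   0.07  1.9   0.07  1.1   0.84]
red (178, 223, 35, 33) 738.0
(-25, 37, 0.1) xyz [0.0005, -0.0058, 0.0021] rot [0.0, 0.003, -0.001]
(-18, 36, 0.1) xyz [0.0005, -0.0127, 0.0038] rot [0.0, 0.003, -0.001]
(-10, 35, 0.1) xyz [0.0005, -0.0206, 0.0056] rot [0.0, 0.003, -0.001]
(-4, 35, 0.1) xyz [0.0005, -0.0265, 0.0062] rot [0.0, 0.003, -0.001]
```

>>> jog_arm([
  {"xyz": [0,-0.0058,0.001],"rot": [0,0,0],"claw": -1},
  {"xyz": [0,-0.0127,0.002],"rot": [0,0,0],"claw": -1},
  {"xyz": [0,-0.02,0.003],"rot": [0,0,0],"claw": -1},
  {"xyz": [0,-0.024,0.003],"rot": [0,0,0],"claw": -1},
  {"xyz": [0,-0.024,0.003],"rot": [0,0,0],"claw": -1},
])

```text
time: 25.95
tcp_pos: [471.6, -319.8, 122.6]
tcp_rot: [-2.054, 2.283, -0.112]
contact_force: [-0.2, 0.2, 0.3]
grip_width: 0.003
```

```bash
python3 - <<'E'
from h import *
where(); red("g3")
E
```

```text
panel x,y,z [-5.9  0.1 38.6] th 0.1 T [ 3.5 39.6] F [-0.2  0.2  0.3] t 25.95 q [-0.77  0.12  1.84  0.07  1.11  0.87]
red (180, 223, 36, 36) 824.5
```

>>> jog_arm([
  {"xyz": [0,-0.002,0],"rot": [0,0,0],"claw": -1},
  {"xyz": [0,-0.003,0],"rot": [0,0,0],"claw": -1},
  {"xyz": [0,-0.003,0],"rot": [0,0,0],"claw": -1},
])

```text
time: 26.38
tcp_pos: [473.3, -319.9, 122.6]
tcp_rot: [-2.055, 2.285, -0.109]
contact_force: [-5.2, 0.8, -0.4]
grip_width: 0.007
```

>>> jog_arm([
  {"xyz": [0,-0.002,0],"rot": [0,0,0],"claw": -1},
  {"xyz": [0,-0.003,0],"rot": [0,0,0],"claw": -1},
  {"xyz": [0,-0.003,0],"rot": [0,0,0],"claw": -1},
])

```text
time: 26.75
tcp_pos: [474.2, -320.0, 122.4]
tcp_rot: [-2.057, 2.286, -0.103]
contact_force: [-12.8, 1.5, 3.9]
grip_width: 0.008
```

```bash
python3 - <<'E'
from h import *
where(); red("g4")
E
```

```text
panel x,y,z [-3.4  0.3 38.4] th 0.093 T [ 6.1 39.3] F [-12.8   1.5   3.9] t 26.75 q [-0.77  0.13  1.83  0.07  1.11  0.88]
red (181, 224, 35, 36) 833.5
```

>>> jog_arm([
  {"xyz": [0,0.01,-0.001],"rot": [0,0,0],"claw": -1},
  {"xyz": [0,0.02,-0.002],"rot": [0,0,0],"claw": -1},
  {"xyz": [0,0.03,-0.003],"rot": [0,0,0],"claw": -1},
  {"xyz": [0,0.04,-0.004],"rot": [0,0,0],"claw": -1},
  {"xyz": [0,0.05,-0.005],"rot": [0,0,0],"claw": -1},
  {"xyz": [0,0.058,-0.006],"rot": [0,0,0],"claw": -1},
  {"xyz": [0,0.066,-0.007],"rot": [0,0,0],"claw": -1},
  {"xyz": [0,0.074,-0.0075],"rot": [0,0,0],"claw": -1},
  {"xyz": [0,0.085,-0.0085],"rot": [0,0,0],"claw": -1},
  {"xyz": [0,0.085,-0.0085],"rot": [0,0,0],"claw": -1},
])

```text
time: 28.05
tcp_pos: [391.4, -311.4, 123.3]
tcp_rot: [-2.053, 2.285, -0.111]
contact_force: [0.4, -0.8, 0.1]
grip_width: 0.007
```

```bash
python3 - <<'E'
from h import *
where(); red("g5")
E
```

```text
panel x,y,z [-86.6   0.2  39.3] th 0.099 T [-77.1  40.3] F [ 0.4 -0.8  0.1] t 28.05 q [-0.88 -0.05  2.01  0.08  1.11  0.77]
red (174, 221, 33, 34) 709.5
```

>>> jog_arm([
  {"xyz": [0,0.005,-0.05],"rot": [0,0,0],"claw": -1},
  {"xyz": [0,0.005,-0.1],"rot": [0,0,0],"claw": -1},
  {"xyz": [0,0.005,-0.15],"rot": [0,0,0],"claw": -1},
  {"xyz": [0,0.005,-0.15],"rot": [0,0,0],"claw": -1},
])

```text
time: 28.6
tcp_pos: [374.2, -311.8, 277.6]
tcp_rot: [-2.054, 2.284, -0.127]
contact_force: [-0.1, -0.5, -1.1]
grip_width: 0.006
```

```bash
python3 - <<'E'
from h import *
si=optics.grab_frame("scene"); t=optics.grab_frame("top"); cv2.imwrite("pics/s9.png",si); cv2.imwrite("pics/t9.png",t); w=cv2.imread("pics/w8.png")
rs=lambda i,s:cv2.resize(i,s,interpolation=cv2.INTER_CUBIC)
a=rs(w[0:160,320:440],(300,400)); b=rs(si[170:290,150:310],(480,360)); b=cv2.copyMakeBorder(b,0,40,0,0,cv2.BORDER_CONSTANT)
cv2.imwrite("pics/c9.png",np.hstack([a,b])); red("end")
z=np.load("pics/w8.npz"); C=(z["K"],z["R"],z["o"])
h=cv2.cvtColor(w,cv2.COLOR_BGR2HSV)
for u in (365,375,385,400): print(u,[(v,*w[v,u].tolist()) for v in range(88,102)])
E
```

```text
red (174, 221, 33, 34) 711.5
365 [(88, 150, 151, 147), (89, 151, 154, 149), (90, 150, 153, 149), (91, 152, 154, 150), (92, 152, 153, 149), (93, 152, 154, 149), (94, 153, 156, 149), (95, 147, 151, 147), (96, 94, 111, 138), (97, 48, 80, 132), (98, 43, 75, 130), (99, 96, 110, 138), (100, 179, 182, 179), (101, 215, 217, 210)]
375 [(88, 179, 183, 178), (89, 178, 183, 177), (90, 180, 183, 178), (91, 181, 185, 180), (92, 181, 184, 178), (93, 186, 187, 180), (94, 174, 177, 173), (95, 103, 123, 158), (96, 62, 101, 163), (97, 67, 103, 163), (98, 61, 97, 161), (99, 102, 121, 160), (100, 184, 187, 182), (101, 222, 225, 217)]
385 [(88, 208, 211, 205), (89, 209, 212, 207), (90, 209, 213, 207), (91, 209, 212, 207), (92, 211, 214, 209), (93, 217, 219, 209), (94, 205, 205, 204), (95, 63, 111, 184), (96, 79, 122, 188), (97, 86, 125, 189), (98, 81, 123, 191), (99, 107, 134, 183), (100, 182, 186, 182), (101, 218, 220, 210)]
400 [(88, 214, 217, 212), (89, 213, 216, 210), (90, 213, 217, 211), (91, 214, 218, 213), (92, 216, 219, 214), (93, 221, 222, 214), (94, 211, 213, 213), (95, 114, 150, 204), (96, 87, 133, 202), (97, 94, 137, 203), (98, 91, 136, 205), (99, 103, 139, 198), (100, 172, 182, 191), (101, 216, 219, 208)]
```

View pics/c9.png

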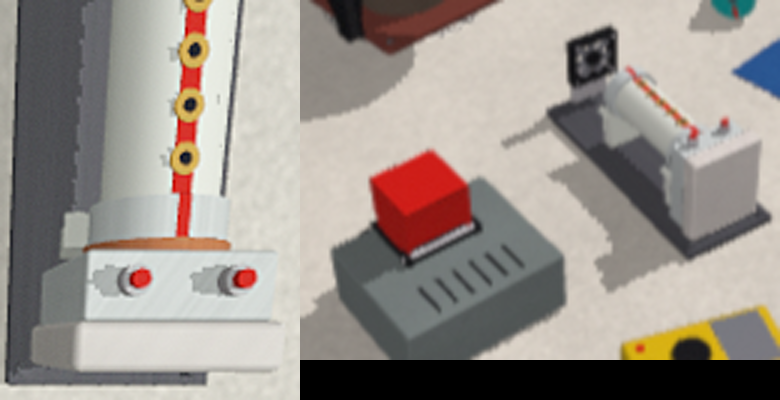

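```bash
python3 -c "
from station import r
print(r.close_job())"
```

```text
the job is handed in; nothing more can be done
None
```

I laid the bar in both saddles with its wells up, butted it against the heater and let go. I then lifted the guard, pushed the toggle over to the rear and let the guard shut. I handed the job in at about 29 s of the 64 s allowed.

**Bar:**
- I rolled it on its mat inside the open fingers until the wells were up, about 2–3° off by the wrist image.
- At the heater the bar stopped dead as the push rose to about 10 N.
- It did not move measurably when I let go: the wrist images before and after agree to 1 px.
- A close picture taken after the release shows the flange against the copper with no visible gap.

**Toggle:** I did not see it directly, because the guard covers it. The finger met a hard stop of 13 N within about 1 mm of where the on position should be.

**Guard:** its outline in the scene picture is back to exactly where it was at the start.

**What went wrong or disagreed:**
- My first approach to the guard ran the last joint to its limit in free space and touched nothing. I turned the tool half round and went in again.
- The width I measured for the copper disc came out at 75 mm instead of 68 mm. I did not use it, and set the bar's position by contact instead.
- I took no separate measurement of the bystanders at the end. I felt no contact with any of them.

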